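# Square a slide carrier in the scanner's loading nest

## Task

By pushing only, bring the blue slide carrier flat against the yellow strip of the rail, square to it along its whole length, and only then slide it along the rail until its end is fully home against the steel screw of the orange stop, leaving it flush with both. Feel for the strip and the screw and push gently (never with more than 18 newtons), because the slides are glass; keep the carrier lying flat on the plate, and leave everything else on the bench where it is.

Things in the scene. Friction and masses are not known exactly. Their poses are not given: they have to be found in the camera images.
- carrier: Loose blue slide carrier: flat frame with eight glass slides, 92 (x) x 250 (y) x 14 mm high, 0.25 to 0.5 kg, lying on the plate (1 to 4 N slides it), too wide to grip across. Origin: centre of its underside; y along its length. All sides are plain upright faces; the long side at x = +46 goes against the strip, the ends are at y = -125 and +125.
- nest: Fixed dark loading nest: a plate 360 (x) x 450 (y) x 8 mm thick with an aluminium rail along its y axis. Origin on the table under the plate; the plate spans x -145 to +215, y -225 to +225 mm, its top is 8 mm above the table. The carrier starts on the -x side of the rail.
- rail_face (a point): Middle of the rail's bare face, 95 mm to +x of the nest's origin and 17 mm above the table; axes as the nest's. The rail is 300 mm long (y), 50 mm wide and 22 mm high above the plate. An adjustable yellow strip 290 mm long, 10 to 24 mm above the table, stands out of it to -x, parallel, by 3 to 33 mm: clamped firmly, but set differently each time and not measured: find it by feel.
- stop: Fixed orange stop block, 60 (x) x 30 (y) x 22 mm high, at the left or right end of the rail (it varies), origin: centre of its underside, on the plate 30 mm to +x and 210 mm to +y or -y of the nest's origin; axes as the nest's. A steel screw 12 mm thick, axis along y 8.5 mm above the plate, sticks out of it towards the carrier's end by 5 to 33 mm: fixed, set differently each time, not measured. Its tip is the stop.
- blank: Grey cover blank, 60 (x) x 30 (y) x 2 mm, flat on the plate at the rail end that has no stop; origin: centre of its underside. Fixed, not to be used.
- oil: Bystander: amber bottle, 28 mm across, 55 mm high, on the plate beyond the rail; origin: centre of its underside.
- coverslips: Bystander: clear box 30 x 45 x 20 mm, on the plate beyond the rail; origin: centre of its underside.
- tipbox: Bystander: red box with clear top, 85 x 122 x 63 mm, on the left; origin: centre of its underside.
- tuberack: Bystander: yellow rack of capped tubes 70 x 200 x 64 mm, on the right; origin: centre of its underside.
- flask: Bystander: conical flask with foil cap, 86 mm across, 128 mm high, on the left; origin: centre of its underside.
- beaker: Bystander: glass beaker 70 mm across, 85 mm high, on the right; origin: centre of its underside.

How it is judged (in metres and radians):
On the way:
1. the carrier lies flush and parallel against the strip while still at least 10 mm clear of the stop's screw (x of strip_c0 in the frame of carrier below 0.068 m and angle between the x axis of carrier and the x axis of nest, either way round below 0.012 rad and (y of screw_c0 in the frame of carrier above 0.169 m or y of screw_c0 in the frame of carrier below -0.169 m)), for 0.2 s.
At the end, for the whole second after the job is handed in: The carrier lies flat on the plate and still, its long side within 2 mm of the strip and parallel to the rail within 0.012 rad, its end within 2.5 mm of the tip of the stop's screw (x of strip_c0 in the frame of carrier below 0.068 m and angle between the x axis of carrier and the x axis of nest, either way round below 0.012 rad and y of screw_c0 in the frame of carrier between -0.1615 and 0.1615 m and height (world z) of carrier below 0.0105 m and angle between carrier's own z axis and vertical below 0.03 rad and linear speed of carrier below 0.01 m/s); the robot touches nothing.
It fails at once if the carrier is pushed, or pressed on the stop, with more than 18 N (contact force between any of the arm, the fingers and carrier above 18 N or contact force between carrier and stop above 18 N).
It fails at once if the carrier is lifted off the plate or tipped (height (world z) of carrier above 0.018 m or angle between carrier's own z axis and vertical above 0.1 rad).
It fails at once if a bystander is moved more than 20 mm or tipped (distance of any of oil, coverslips, tipbox, tuberack, flask, beaker from where it was at the start of the episode above 0.02 m or angle between any of oil, coverslips, tipbox, tuberack, flask, beaker's own z axis and vertical above 0.3 rad).
It also fails if it takes over 67 s, if anything falls off the work surface, if the arm or the gripper's body presses on something with over 40 N, if the wrist force passes 120 N, or if a joint passes its speed limit or range.

## Robot

A 6-joint arm with a two-finger parallel gripper is mounted at the origin on the work surface. World frame = base frame: x ahead of the robot, y to its left, z up, the work surface at z = 0. Lengths are in m, angles in degrees, forces in N, time in s.
With the tool pointing down it reaches from about 0.35 to 0.925 m from the base axis. Payload 6.4 kg.
Tool frame: the origin (TCP) lies on the centre line of the jaws, within the pads' length; the fingertips stand 19 mm ahead of it and the grasp point (between the pads) is the TCP (arm.tcp_to_tips is the distance from the TCP to the fingertips, in m); z points along the fingers, y is the line along which they close (so a half turn about z gives the same grasp; the last joint's range is limited). The gripper opens to 85 mm and grips with 20 to 120 N. Pads are 22 mm wide; open, the fingers measure 114 mm over their backs; the gripper's body (76 mm by 85 mm) begins 54 mm behind the grasp point. The pads swing forward as they close: fully open they stand 13 mm farther back than shut.
Start: joints at [-76.496, 14.043, 89.255, -0, 76.702, -9.975], TCP at [0.259, -0.596, 0.25] pointing down, gripper open.
Joint ranges: [-179.41, 179.41], [-58.25, 129.5], [7.25, 145.43], [-54.29, 234.29], [11.92, 165.04], [-157.13, 157.13]. Speed limits (degrees/s): [147.25, 147.25, 180, 180, 180, 180].

## Interface

Orientations are given as a 3x3 rotation matrix whose columns are the frame's x, y, z axes.
In Python, from bench import arm gives the robot as it stands.
- The arm moves only by the tool send_rows, never from a script. Its argument "series" is text: rows parted by semicolons, each of 5 numbers parted by spaces: the shift along the tool's x, y, z in mm, then the turn about the tool's z in degrees, then the gripper's target within -1 to 1 (fully open at 1, half-way at 0, shut at -1). A call has exactly 10 rows; each row is the pose to reach, as a shift and turn from the pose commanded when the call began, along the tool's axes at that moment; what a row does not reach only later rows make up. A row lasts 1/8 s, in which the tool goes at most 62.5 mm and 10.7 degrees, less where a joint would pass 70% of its speed; a pose out of reach is approached as far as the arm can. A call with a gripper value outside its range is refused whole. The fingers move at their own pace and stop on an object; "newtons" is the grip in N (left out, the last holds). Time passes only in rows, so rows that repeat a pose let the fingers close, or fill a call up. It gives the time, the measured TCP pose, the force, the opening and the grip force at its end, in the units of the state.
- arm.state(): the state, without advancing time (a new reading comes with each control period).
- arm.camera(name): name is "scene" or "top" or "wrist"; returns a dict with "image" (400x640x3 uint8, red, green, blue), "fx", "fy", "cx", "cy" (pixels), "k1" (the pictures are not rectified: a ray, as slopes to the right and down, at radius r is drawn at 1 + k1 r^2 times it, then the intrinsics apply), "world_to_cam" (4x4, takes a point from world to camera coordinates). Camera axes: x right, y up, looking along -z (the intrinsics and any distortion apply to the point x, -y, -z); pixel columns grow to the right and rows downward; lengths in m; the calibration is good to about 2 mm. A picture is of the moment at which its call begins. There is no depth.
- arm.job_done(): hands the job in; it is judged then, once.
The state is a dict: "time_s": time; "joint_positions": joint angles; "joint_velocities": joint speeds; "tau": joint torques, N m; "ee_pos": TCP position; "orientation": TCP orientation; "force": force on the tool from outside, world axes, zero at the start; "torque": the same for the moment, N m; "width": opening from 0.0 (shut) to 1.0 (fully open); "finger_force": force on a finger pad.
Only numpy, scipy, OpenCV 4.12 (cv2) and the standard library are available. Lean on these libraries where they do the work, as an engineer would, in place of code of your own. Each camera call takes 0.05 s, during which the arm holds its last target. There are 200 camera calls.

## Working session

There is one attempt and no reset: what is moved stays moved. The work goes in short steps, Python scripts to look and compute and a tool call to move; the robot and the scene stay as the last step left them, time stands still between calls to the robot, and variables do not carry over. Pictures are saved under pics/ and viewed, at most 10 in all, crops included, and the job is handed in when it is done.

Besides the shell and the picture viewer there is one more tool, called after "Request:" as name(argument=value, ...), one argument or row to a line, values as JSON. send_rows: Moves the arm, as the interface text tells. Its arguments: {"type":"object","properties":{"series":{"type":"string"},"newtons":{"type":"number"}},"required":["series"]}

```bash
mkdir -p pics; ls
cat > h.py <<'E'
import numpy as np, cv2
from bench import arm
def shot(name,fn=None):
    c=arm.camera(name)
    if fn: cv2.imwrite('pics/'+fn,c['image'][:,:,::-1])
    return c
def ray(c,u,v):
    K=np.array([[c['fx'],0,c['cx']],[0,c['fy'],c['cy']],[0,0,1.]])
    p=cv2.undistortPoints(np.array([[[u,v]]],float),K,np.array([c['k1'],0,0,0.]))[0,0]
    T=np.array(c['world_to_cam']);R=T[:3,:3];o=-R.T@T[:3,3]
    return o,R.T@np.array([p[0],-p[1],-1])
def at(c,u,v,z):
    o,d=ray(c,u,v);return o+d*(z-o[2])/d[2]
E
python3 - <<'E'
from h import *
c=shot('top','top1.png');d=shot('scene','scene1.png')
s=arm.state();print({k:np.round(v,3).tolist() for k,v in s.items()})
print(c['fx'],c['k1'],at(c,320,200,0))
E
```

```text
pics
{'time_s': 0.1, 'joint_positions': [-76.495, 14.081, 89.318, -0.001, 76.702, -9.976], 'joint_velocities': [-0.001, -0.126, -0.133, -0.011, -0.049, -0.034], 'tau': [0.0, -43.067, -32.713, -0.0, 0.003, -0.0], 'ee_pos': [0.259, -0.596, 0.249], 'orientation': [[0.917, 0.398, -0.0], [0.398, -0.917, 0.002], [0.0, -0.002, -1.0]], 'force': [-0.548, -0.208, -0.233], 'torque': [0.006, -0.057, -0.009], 'finger_force': 0.0, 'width': 1.002}
499.8349801871452 -0.1375728389538065 [ 0.60134582 -0.0074782   0.        ]
```

View pics/top1.png

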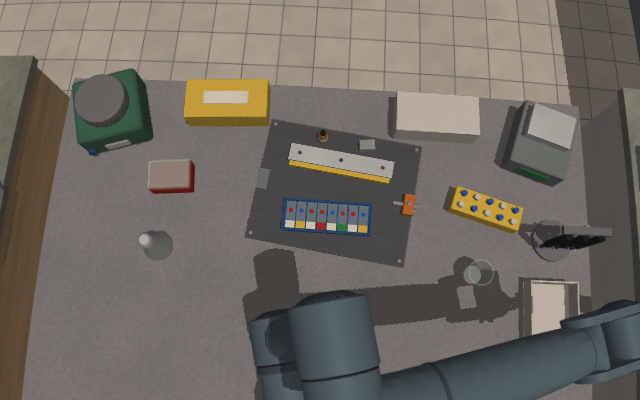

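View pics/scene1.png

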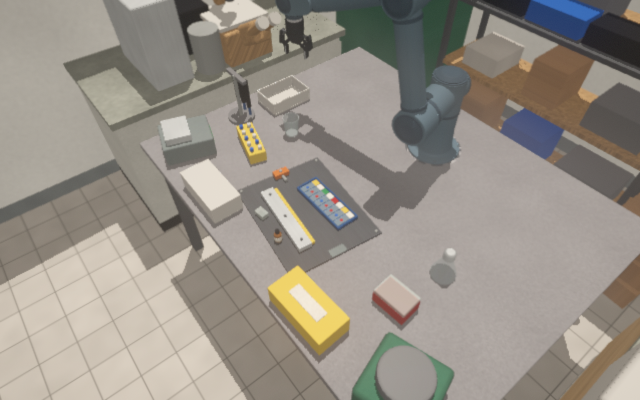

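The top view shows the plate with corners near (273,121), (421,148), (403,267) and (246,237). The blue carrier is at about (326,217), the rail with its yellow strip runs from (289,160) to (391,180), and the orange stop is at (409,205) on the right, with its screw pointing left. Next I measure these.

Run:
```python
from h import *
c=shot('top');im=c['image'];h=cv2.cvtColor(im,cv2.COLOR_RGB2HSV)
cv2.imwrite('pics/crop.png',cv2.resize(im[110:275,235:430,::-1],None,fx=4,fy=3.6,interpolation=cv2.INTER_CUBIC)[:600,:800])
roi=np.zeros(im.shape[:2],np.uint8);cv2.fillPoly(roi,[np.array([[270,118],[425,146],[406,270],[242,240]])],255)
def big(m,n=1):
    m=cv2.bitwise_and(m,roi);cs,_=cv2.findContours(m,cv2.RETR_EXTERNAL,cv2.CHAIN_APPROX_NONE);return sorted(cs,key=cv2.contourArea)[::-1][:n]
for n,m,z in [('carrier',cv2.morphologyEx(cv2.inRange(h,(100,120,40),(125,255,255)),cv2.MORPH_CLOSE,np.ones((7,7))),.022),('strip',cv2.inRange(h,(18,130,120),(32,255,255)),.024),('stop',cv2.inRange(h,(3,170,120),(14,255,255)),.03)]:
    for k in big(m,1):
        P=np.array([at(c,u,v,z)[:2]*1000 for u,v in k[:,0,:]],np.float32)
        r=cv2.minAreaRect(P);print(n,cv2.boundingRect(k),np.round(r[0],1),np.round(r[1],1),round(r[2],2));print(np.round(cv2.boxPoints(r)).tolist())
pm=cv2.inRange(h,(0,0,0),(180,90,85))
k=max(cv2.findContours(cv2.morphologyEx(cv2.bitwise_and(pm,roi),cv2.MORPH_CLOSE,np.ones((25,25))),cv2.RETR_EXTERNAL,cv2.CHAIN_APPROX_NONE)[0],key=cv2.contourArea)
P=np.array([at(c,u,v,.008)[:2]*1000 for u,v in k[:,0,:]],np.float32)
r=cv2.minAreaRect(P);print('plate',r);print(np.round(cv2.boxPoints(r)).tolist())
```

```text
carrier (281, 197, 91, 39) [551. -28.] [248.8  92.9] 89.24
[[503.0, -152.0], [596.0, -153.0], [599.0, 96.0], [506.0, 97.0]]
strip (289, 160, 101, 23) [683.2 -55.9] [289.8  14.8] 82.4
[[657.0, -199.0], [671.0, -201.0], [710.0, 87.0], [695.0, 89.0]]
stop (402, 194, 13, 21) [ 597.2 -255. ] [28.4 57.8] 81.93
[[567.0, -265.0], [624.0, -273.0], [628.0, -245.0], [571.0, -237.0]]
plate ((629.8693237304688, -47.22929382324219), (450.41485595703125, 360.1949157714844), 82.32939147949219)
[[421.0, -246.0], [778.0, -294.0], [838.0, 152.0], [481.0, 200.0]]
```

View pics/crop.png

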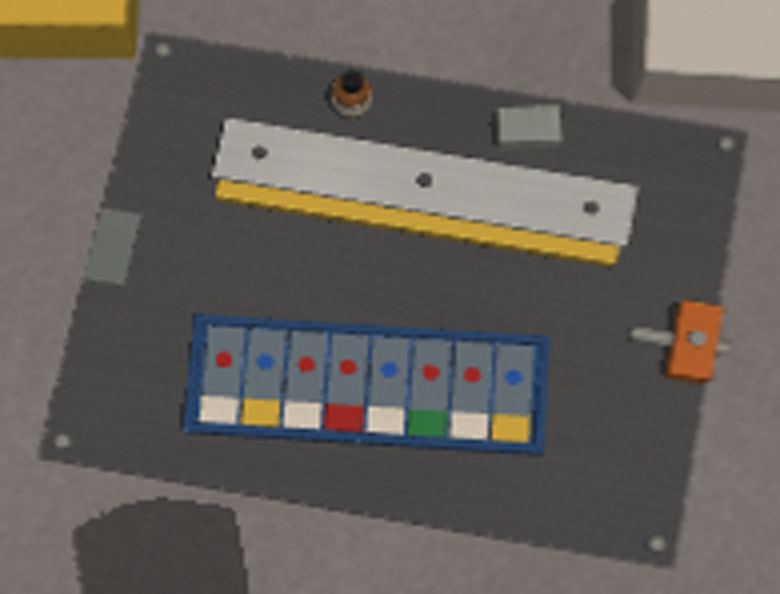

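```bash
cat >> h.py <<'E'
N0=np.array([595.2,-42.5]);A=np.radians(-7.66);NX=np.array([np.cos(A),np.sin(A)]);NY=np.array([-np.sin(A),np.cos(A)])
def rep(goal=None,off=0):
    "pose in nest mm; tool shift (mm, deg) to goal nest (x,y,z mm), tool x at nest angle off"
    s=arm.state();R=np.array(s['orientation']);p=np.array(s['ee_pos'])*1000
    d=p[:2]-N0;F=np.array(s['force']);yaw=np.degrees(np.arctan2(R[1,0],R[0,0])-A)
    print('t',round(s['time_s'],2),'nest',np.round([d@NX,d@NY,p[2]],2),'yaw',round(yaw,2),'F nest',np.round([F[:2]@NX,F[:2]@NY,F[2]],2),'w',round(s['width'],2),'j6',round(s['joint_positions'][5]))
    if goal is not None:
        g=np.r_[N0+goal[0]*NX+goal[1]*NY,goal[2]]
        print('shift',np.round(R.T@(g-p),1),'turn',round(yaw-off,2))
E
python3 - <<'E'
from h import *
print(arm.tcp_to_tips)
rep((-128,8,100))
E
```

```text
0.019
t 0.15 nest [-259.57 -593.18  249.43] yaw 31.14 F nest [ 0.28  0.96 -0.62] w 1.0 j6 -10
shift [ 423.4 -446.3  150.2] turn 31.14
```

Request:
send_rows(
  series="42 -45 0 3 1; 85 -90 0 6 1; 127 -135 0 9 1; 170 -180 0 12 1; 212 -225 0 16 1; 255 -270 20 19 1; 297 -315 50 22 1; 340 -360 80 25 1; 382 -404 110 28 1; 423 -446 150 31.1 1",
)

```text
time_s: 1.4
ee_pos: [0.4614, -0.0398, 0.1156]
orientation: [[0.991, -0.134, 0.002], [-0.134, -0.991, -0.001], [0.002, 0.0, -1.0]]
force: [0.9, -1.1, -0.1]
width: 1.001
finger_force: 0.0
```

Run:
```python
from h import *
rep((-128,8,40))
w=shot('wrist','w1.png')
```

```text
t 1.4 nest [-132.99  -15.17  115.63] yaw -0.05 F nest [ 1.05 -1.01 -0.08] w 1.0 j6 79
shift [  4.8 -23.2  75.6] turn -0.05
```

View pics/w1.png

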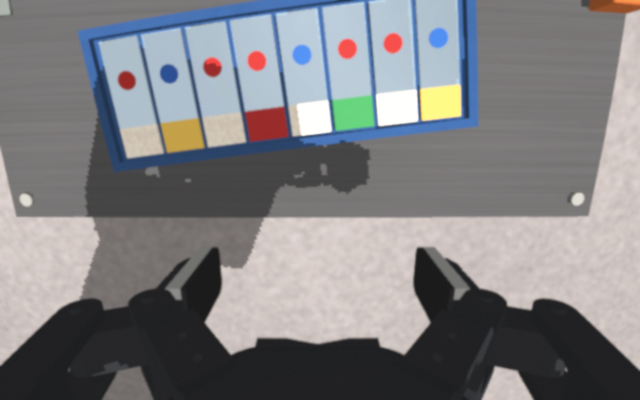

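The wrist view shows the carrier ahead, with its near corners at (115,168) and (475,125). The two open fingertips are at (219,250) and (417,250). I get the height of the open tips from their 85 mm spacing.

Run:
```python
from h import *
c=shot('wrist');s=arm.state();R=np.array(s['orientation']);p=np.array(s['ee_pos'])
o,a=ray(c,219,250);_,b=ray(c,417,250)
o2,a,b=R.T@(o-p),R.T@a,R.T@b
t=.085/abs(a[1]-b[1]);print('tips in tool mm',np.round((o2+a*t)*1000,1),np.round((o2+b*t)*1000,1))
rep((-128,8,40))
```

```text
tips in tool mm [  9.8 -44.6   5.1] [ 9.5 40.4  5.3]
t 1.5 nest [-136.51  -12.6   111.88] yaw 0.36 F nest [-0.89 -0.51 -0.33] w 1.0 j6 78
shift [  9.2 -20.4  71.9] turn 0.36
```

Request:
send_rows(
  series="2 -10 15 0.3 1; 5 -20 30 0.3 1; 9 -20 45 0.3 1; 9 -20 60 0.3 1; 9 -20 60 0.3 1; 9 -20 60 0.3 1; 9 -20 60 0.3 1; 9 -20 60 0.3 1; 9 -20 60 0.3 1; 9 -20 60 0.3 1",
)

```text
time_s: 2.75
ee_pos: [0.4722, -0.0229, 0.056]
orientation: [[0.99, -0.138, 0.0], [-0.138, -0.99, -0.0], [0.0, 0.0, -1.0]]
force: [0.3, 0.4, 0.0]
width: 1.002
finger_force: 0.0
```

Run:
```python
from h import *
rep((-128,8,18))
```

```text
t 2.75 nest [-124.51    3.01   56.01] yaw -0.25 F nest [0.24 0.48 0.02] w 1.0 j6 81
shift [-3.5 -5.  38. ] turn -0.25
```

Request:
send_rows(
  series="0 -3 8 -0.2 1; 0 -5 16 -0.2 1; 0 -5 24 -0.2 1; 0 -5 32 -0.2 1; 0 -5 36 -0.2 1; 0 -5 38 -0.2 1; 0 -5 38 -0.2 1; 0 -5 38 -0.2 1; 0 -5 38 -0.2 1; 0 -5 38 -0.2 1",
)

```text
time_s: 4.0
ee_pos: [0.473, -0.018, 0.0181]
orientation: [[0.991, -0.134, 0.0], [-0.134, -0.991, -0.0], [0.0, 0.0, -1.0]]
force: [0.2, 0.6, -0.4]
width: 1.0
finger_force: 0.0
```

Run:
```python
from h import *
rep((-128,8,18))
```

```text
t 4.0 nest [-124.41    7.97   18.05] yaw -0.06 F nest [ 0.12  0.6  -0.44] w 1.0 j6 82
shift [-3.6 -0.   0.1] turn -0.06
```

Request:
send_rows(
  series="3 0 0 0 1; 6 0 0 0 1; 9 0 0 0 1; 11 0 0 0 1; 13 0 0 0 1; 15 0 0 0 1; 17 0 0 0 1; 19 0 0 0 1; 21 0 0 0 1; 23 0 0 0 1",
)

```text
time_s: 5.25
ee_pos: [0.4957, -0.021, 0.0177]
orientation: [[0.991, -0.134, 0.0], [-0.134, -0.991, 0.0], [0.0, -0.0, -1.0]]
force: [-2.5, 1.2, 0.8]
width: 1.002
finger_force: 1.1
```

Request:
send_rows(
  series="2 0 0 0 1; 5 0 0 0 1; 8 0 0 0 1; 11 0 0 0 1; 14 0 0 0 1; 17 0 0 0 1; 20 0 0 0 1; 23 0 0 0 1; 26 0 0 0 1; 28 0 0 0 1",
)

```text
time_s: 6.5
ee_pos: [0.5235, -0.0249, 0.0179]
orientation: [[0.991, -0.134, -0.0], [-0.134, -0.991, 0.0], [-0.0, -0.0, -1.0]]
force: [-2.6, -0.7, 1.9]
width: 1.002
finger_force: 1.6
```

Request:
send_rows(
  series="2 0 0 0 1; 5 0 0 0 1; 8 0 0 0 1; 11 0 0 0 1; 14 0 0 0 1; 17 0 0 0 1; 20 0 0 0 1; 23 0 0 0 1; 26 0 0 0 1; 28 0 0 0 1",
)

```text
time_s: 7.75
ee_pos: [0.5514, -0.0286, 0.0179]
orientation: [[0.991, -0.134, 0.0], [-0.134, -0.991, -0.0], [0.0, 0.0, -1.0]]
force: [-2.9, 0.2, 0.9]
width: 0.997
finger_force: 1.7
```

Run:
```python
from h import *
rep((-21,8,18))
w=shot('wrist','w2.png')
```

```text
t 7.75 nest [-45.28   7.89  17.9 ] yaw -0.06 F nest [-2.87 -0.2   0.93] w 1.0 j6 83
shift [24.3 -0.1 -0.1] turn -0.06
```

View pics/w2.png

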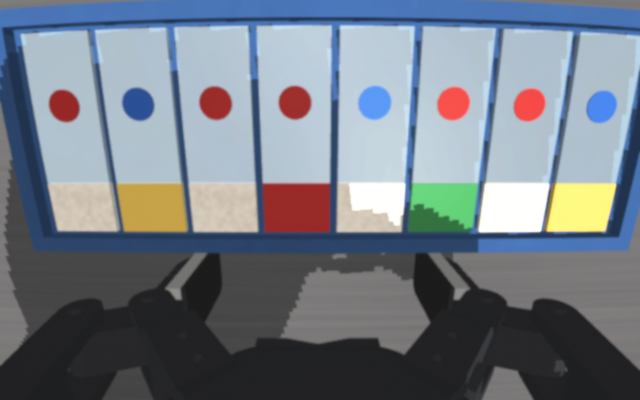

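The carrier is square across both fingertips, its near edge level at row ~248, with about 25 mm left to the strip.

Request:
send_rows(
  series="2 0 0 0 1; 4 0 0 0 1; 6 0 0 0 1; 8 0 0 0 1; 10 0 0 0 1; 12 0 0 0 1; 14 0 0 0 1; 16 0 0 0 1; 18 0 0 0 1; 19 0 0 0 1",
)

```text
time_s: 9.05
ee_pos: [0.5701, -0.0312, 0.0179]
orientation: [[0.991, -0.134, 0.0], [-0.134, -0.991, 0.0], [0.0, -0.0, -1.0]]
force: [-4.0, 0.6, 3.6]
width: 0.998
finger_force: 2.1
```

Request:
send_rows(
  series="0.2 0 0 0 1; 0.4 0 0 0 1; 0.6 0 0 0 1; 0.8 0 0 0 1; 1 0 0 0 1; 1.2 0 0 0 1; 1.4 0 0 0 1; 1.6 0 0 0 1; 1.8 0 0 0 1; 2 0 0 0 1",
)

```text
time_s: 10.3
ee_pos: [0.5719, -0.0314, 0.0179]
orientation: [[0.991, -0.134, -0.0], [-0.134, -0.991, 0.0], [-0.0, -0.0, -1.0]]
force: [-4.1, 0.2, 1.3]
width: 1.002
finger_force: 2.1
```

Run:
```python
from h import *
rep((-21,8,18))
c=shot('top');h=cv2.cvtColor(c['image'],cv2.COLOR_RGB2HSV)
m=cv2.inRange(h,(100,120,40),(125,255,255));n=cv2.inRange(h,(18,130,120),(32,255,255))
for k,m,z in (('blue',m,.022),('yel',n,.024)):
    m[:150]=0;m[270:]=0;v,u=np.nonzero(m[:,270:400]) ;u=u+270
    P=np.array([at(c,a,b,z)[:2]*1000-N0 for a,b in zip(u,v)]);Q=np.c_[P@NX,P@NY]
    Q=Q[(Q[:,0]>-20)&(Q[:,0]<110)]
    for y0 in range(-140,150,40):
        q=Q[abs(Q[:,1]-y0)<8]
        if len(q):print(k,y0,np.round([q[:,0].min(),q[:,0].max()],1))
```

```text
t 10.3 nest [-24.53   7.91  17.91] yaw -0.06 F nest [-4.11 -0.34  1.29] w 1.0 j6 83
shift [ 3.5 -0.1 -0.1] turn -0.06
blue -100 [-14.7  77. ]
blue -60 [71.2 77.5]
blue 100 [-12.1  77.9]
yel -140 [81.9 95.8]
yel -100 [-6.2 96.3]
yel -60 [82.2 96.2]
yel -20 [82.7 96.1]
yel 20 [87.9 96.1]
yel 60 [90.1 95.9]
yel 100 [82.4 96. ]
yel 140 [82.5 95.9]
```

Request:
send_rows(
  series="0.2 0 0 0 1; 0.4 0 0 0 1; 0.6 0 0 0 1; 0.8 0 0 0 1; 1 0 0 0 1; 1.2 0 0 0 1; 1.4 0 0 0 1; 1.6 0 0 0 1; 1.8 0 0 0 1; 2 0 0 0 1",
)

```text
time_s: 11.6
ee_pos: [0.574, -0.0317, 0.0179]
orientation: [[0.991, -0.134, 0.0], [-0.134, -0.991, -0.0], [0.0, 0.0, -1.0]]
force: [-3.5, 0.2, 3.0]
width: 1.001
finger_force: 2.2
```

Request:
send_rows(
  series="0.1 0 0 0 1; 0.2 0 0 0 1; 0.3 0 0 0 1; 0.4 0 0 0 1; 0.5 0 0 0 1; 0.6 0 0 0 1; 0.7 0 0 0 1; 0.8 0 0 0 1; 0.9 0 0 0 1; 0.9 0 0 0 1",
)

```text
time_s: 12.85
ee_pos: [0.5748, -0.0318, 0.0179]
orientation: [[0.991, -0.134, 0.0], [-0.134, -0.991, 0.0], [0.0, -0.0, -1.0]]
force: [-3.4, 1.2, 3.9]
width: 1.002
finger_force: 2.2
```

Request:
send_rows(
  series="0.1 0 0 0 1; 0.2 0 0 0 1; 0.3 0 0 0 1; 0.4 0 0 0 1; 0.5 0 0 0 1; 0.6 0 0 0 1; 0.7 0 0 0 1; 0.7 0 0 0 1; 0.7 0 0 0 1; 0.7 0 0 0 1",
)

```text
time_s: 14.1
ee_pos: [0.5752, -0.0318, 0.0179]
orientation: [[0.991, -0.134, -0.001], [-0.134, -0.991, 0.0], [-0.001, -0.0, -1.0]]
force: [-6.0, 1.6, 5.3]
width: 0.999
finger_force: 3.1
```

Request:
send_rows(
  series="0.1 0 0 0 1; 0.2 0 0 0 1; 0.3 0 0 0 1; 0.4 0 0 0 1; 0.5 0 0 0 1; 0.6 0 0 0 1; 0.6 0 0 0 1; 0.6 0 0 0 1; 0.6 0 0 0 1; 0.6 0 0 0 1",
)

```text
time_s: 15.35
ee_pos: [0.5753, -0.0319, 0.0179]
orientation: [[0.991, -0.134, -0.003], [-0.134, -0.991, 0.0], [-0.003, 0.0, -1.0]]
force: [-8.8, 0.9, 6.7]
width: 0.997
finger_force: 4.3
```

Force rose to about 9 N with almost no motion: the carrier is on the strip. Now I back off and go round to the +y end.

Request:
send_rows(
  series="-2 0 0 0 1; -6 0 0 0 1; -12 0 0 0 1; -15 0 0 0 1; -15 0 0 0 1; -15 0 -10 0 1; -15 0 -22 0 1; -15 0 -34 0 1; -15 0 -45 0 1; -15 0 -52 0 1",
)

```text
time_s: 16.6
ee_pos: [0.5616, -0.0301, 0.071]
orientation: [[0.991, -0.134, 0.001], [-0.134, -0.991, -0.0], [0.001, 0.0, -1.0]]
force: [-0.3, -0.2, 0.6]
width: 1.0
finger_force: 0.0
```

Request:
send_rows(
  series="7 -17 0 -10 0.06; 15 -34 0 -20 0.06; 22 -51 0 -30 0.06; 30 -68 0 -40 0.06; 37 -85 0 -50 0.06; 44 -102 0 -60 0.06; 52 -119 0 -70 0.06; 60 -136 0 -80 0.06; 72 -160 0 -90 0.06; 72 -160 0 -90 0.06",
)

```text
time_s: 17.85
ee_pos: [0.6546, 0.12, 0.0701]
orientation: [[0.133, 0.991, 0.0], [0.991, -0.133, 0.0], [0.0, 0.0, -1.0]]
force: [-0.7, -0.5, 0.5]
width: 0.532
finger_force: 0.0
```

Run:
```python
from h import *
rep((36,165,40),90)
shot('wrist','w3.png');c=shot('top','top3.png')
cv2.imwrite('pics/crop3.png',cv2.resize(c['image'][110:275,235:430,::-1],None,fx=4,fy=3.6,interpolation=cv2.INTER_CUBIC))
rep((36,165,40),90)
h=cv2.cvtColor(c['image'],cv2.COLOR_RGB2HSV)
m=cv2.inRange(h,(100,120,40),(125,255,255))
m[:150]=0;m[270:]=0;v,u=np.nonzero(m[:,260:400]);u=u+260
P=np.array([at(c,a,b,.022)[:2]*1000-N0 for a,b in zip(u,v)]);Q=np.c_[P@NX,P@NY];Q=Q[(Q[:,0]>-20)&(Q[:,0]<90)]
print('y',Q[:,1].min(),Q[:,1].max())
for y0 in range(-100,150,40):
    q=Q[abs(Q[:,1]-y0)<10]
    if len(q):print(y0,np.round([q[:,0].min(),q[:,0].max()],1))
```

```text
t 17.85 nest [ 37.18 169.01  70.07] yaw 90.0 F nest [-0.59 -0.56  0.52] w 0.53 j6 8
shift [-4.  -1.2 30.1] turn 0.0
t 17.95 nest [ 36.46 167.64  69.69] yaw 89.86 F nest [-0.65 -0.42  0.31] w 0.53 j6 8
shift [-2.6 -0.4 29.7] turn -0.14
y -122.0105783320065 127.08948958599976
-100 [-11.9  80.1]
-60 [-11.5  79.9]
-20 [-11.7  80.4]
20 [-11.3  80.8]
60 [-11.4  80.8]
100 [-11.5  80.7]
```

View pics/w3.png

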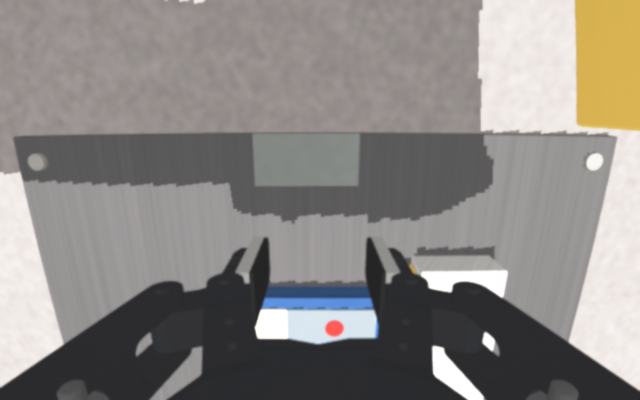

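View pics/crop3.png

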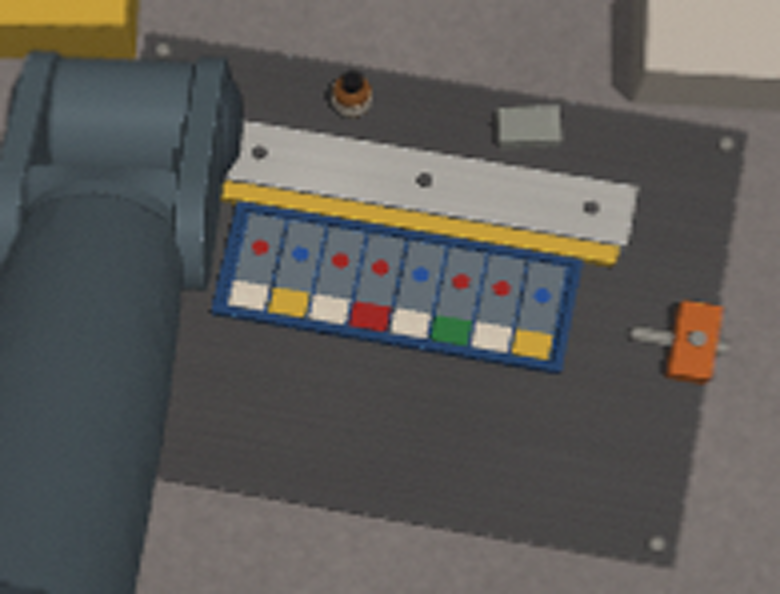

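The top crop shows the carrier flush along the yellow strip. Its far end is at about crop x 570 and the screw tip at (632,333). The wrist view shows the closed-in fingertips at (268,240) and (367,240), just off the carrier's +y end.

Run:
```python
from h import *
c=shot('wrist');s=arm.state();R=np.array(s['orientation']);p=np.array(s['ee_pos'])
o,a=ray(c,268,240);_,b=ray(c,367,240)
o2,a,b=R.T@(o-p),R.T@a,R.T@b
t=.085*s['width']/abs(a[1]-b[1]);print('tips',np.round((o2+a*t)*1000,1),np.round((o2+b*t)*1000,1))
t=arm.camera('top');q=at(t,235+632/4,110+333/3.6,.0165)[:2]*1000-N0;print('tip nest',q@NX,q@NY)
rep((36,160,22),90)
```

```text
tips [  9.5 -21.3  13.4] [ 9.6 23.8 13.4]
tip nest 29.84901735359065 -168.73836713792898
t 18.05 nest [ 36.38 167.14  69.69] yaw 89.84 F nest [-0.22 -0.06 -1.19] w 0.53 j6 8
shift [-7.1 -0.3 47.7] turn -0.16
```

Request:
send_rows(
  series="0 0 10 -0.2 0.06; 0 0 20 -0.2 0.06; 0 0 30 -0.2 0.06; 0 0 38 -0.2 0.06; 0 0 42 -0.2 0.06; 0 0 44 -0.2 0.06; -2 0 44 -0.2 0.06; -5 0 44 -0.2 0.06; -8 0 44 -0.2 0.06; -10 0 44 -0.2 0.06",
)

```text
time_s: 19.3
ee_pos: [0.6528, 0.1087, 0.0261]
orientation: [[0.131, 0.991, 0.0], [0.991, -0.131, -0.0], [0.0, 0.0, -1.0]]
force: [-0.2, 0.1, 0.5]
width: 0.528
finger_force: 0.0
```

Run:
```python
from h import *
rep((36,139,25.5),90)
```

```text
t 19.3 nest [ 36.94 157.52  26.09] yaw 90.13 F nest [-0.25  0.06  0.46] w 0.53 j6 7
shift [-18.5  -1.    0.6] turn 0.13
```

Request:
send_rows(
  series="-3 0 0 0.1 0.06; -6 0 0 0.1 0.06; -9 0 0 0.1 0.06; -11 0 0 0.1 0.06; -13 0 0 0.1 0.06; -15 0 0 0.1 0.06; -17 0 0 0.1 0.06; -19 0 0 0.1 0.06; -21 0 0 0.1 0.06; -23 0 0 0.1 0.06",
)

```text
time_s: 20.55
ee_pos: [0.6497, 0.0866, 0.0259]
orientation: [[0.133, 0.991, 0.0], [0.991, -0.133, 0.001], [0.001, 0.0, -1.0]]
force: [-0.5, 3.4, 0.0]
width: 0.53
finger_force: 1.3
```

Request:
send_rows(
  series="-2 0 0 0 0.06; -4 0 0 0 0.06; -6 0.1 0 0 0.06; -8 0.1 0 0 0.06; -10 0.1 0 0 0.06; -12 0.2 0 0 0.06; -14 0.2 0 0 0.06; -16 0.2 0 0 0.06; -18 0.2 0 0 0.06; -20 0.3 0 0 0.06",
)

```text
time_s: 21.8
ee_pos: [0.6471, 0.0665, 0.0259]
orientation: [[0.133, 0.991, -0.001], [0.991, -0.133, 0.001], [0.0, -0.001, -1.0]]
force: [-0.8, 4.7, 1.0]
width: 0.533
finger_force: 2.7
```

```bash
cat > m.py <<'E'
from h import *
rep()
c=shot('top');h=cv2.cvtColor(c['image'],cv2.COLOR_RGB2HSV)
m=cv2.inRange(h,(100,120,40),(125,255,255))
m[:150]=0;m[270:]=0;v,u=np.nonzero(m[:,260:410]);u=u+260
P=np.array([at(c,a,b,.022)[:2]*1000-N0 for a,b in zip(u,v)]);Q=np.c_[P@NX,P@NY];Q=Q[(Q[:,0]>-20)&(Q[:,0]<90)]
print('y',Q[:,1].min(),Q[:,1].max())
for y0 in range(-140,150,40):
    q=Q[abs(Q[:,1]-y0)<10]
    if len(q):print(y0,np.round([q[:,0].min(),q[:,0].max()],1))
E
python3 m.py
```

```text
t 21.8 nest [ 36.95 114.96  25.9 ] yaw 90.03 F nest [-1.45  4.59  1.01] w 0.53 j6 3
y -144.42038897709656 88.01734623544216
-140 [-11.1  80.2]
-100 [-11.4  80.5]
-60 [-11.5  80.5]
-20 [-11.6  81. ]
20 [-11.3  81. ]
60 [-11.4  80.8]
```

Request:
send_rows(
  series="-2 0 0 0 0.06; -4 0 0 0 0.06; -6 0.1 0 0 0.06; -8 0.1 0 0 0.06; -10 0.1 0 0 0.06; -12 0.1 0 0 0.06; -14 0.1 0 0 0.06; -16 0.1 0 0 0.06; -17 0.1 0 0 0.06; -18 0.1 0 0 0.06",
)

```text
time_s: 23.1
ee_pos: [0.6448, 0.0488, 0.0259]
orientation: [[0.133, 0.991, -0.001], [0.991, -0.133, 0.001], [0.001, -0.001, -1.0]]
force: [-2.1, 5.8, 2.2]
width: 0.529
finger_force: 2.8
```

Request:
send_rows(
  series="-0.2 0 0 0 0.06; -0.4 0 0 0 0.06; -0.6 0 0 0 0.06; -0.8 0 0 0 0.06; -1 0 0 0 0.06; -1.2 0 0 0 0.06; -1.4 0 0 0 0.06; -1.6 0 0 0 0.06; -1.8 0 0 0 0.06; -2 0 0 0 0.06",
)

```text
time_s: 24.35
ee_pos: [0.6445, 0.0469, 0.0259]
orientation: [[0.133, 0.991, -0.001], [0.991, -0.133, 0.001], [0.001, -0.001, -1.0]]
force: [-1.2, 5.8, 1.8]
width: 0.527
finger_force: 2.8
```

Request:
send_rows(
  series="-0.1 0 0 0 0.06; -0.2 0 0 0 0.06; -0.3 0 0 0 0.06; -0.4 0 0 0 0.06; -0.5 0 0 0 0.06; -0.6 0 0 0 0.06; -0.7 0 0 0 0.06; -0.8 0 0 0 0.06; -0.9 0 0 0 0.06; -1 0 0 0 0.06",
)

```text
time_s: 25.6
ee_pos: [0.6444, 0.0459, 0.0259]
orientation: [[0.133, 0.991, -0.001], [0.991, -0.133, 0.001], [0.001, -0.001, -1.0]]
force: [-2.3, 6.2, 2.3]
width: 0.528
finger_force: 2.8
```

```bash
python3 m.py
```

```text
t 25.6 nest [36.94 94.14 25.87] yaw 90.04 F nest [-3.11  5.85  2.26] w 0.53 j6 2
y -165.58844451975452 58.76345617743415
-140 [-11.1  79.6]
-100 [-11.4  80.7]
-60 [-11.5  80.5]
-20 [-11.6  81. ]
20 [-11.3  80.8]
60 [-11.4  -9.8]
```

Request:
send_rows(
  series="-0.1 0 0 0 0.06; -0.2 0 0 0 0.06; -0.3 0 0 0 0.06; -0.4 0 0 0 0.06; -0.5 0 0 0 0.06; -0.6 0 0 0 0.06; -0.7 0 0 0 0.06; -0.8 0 0 0 0.06; -0.9 0 0 0 0.06; -1 0 0 0 0.06",
)

```text
time_s: 26.9
ee_pos: [0.6443, 0.0452, 0.0259]
orientation: [[0.133, 0.991, -0.001], [0.991, -0.133, 0.001], [0.001, -0.001, -1.0]]
force: [-1.5, 6.6, 2.2]
width: 0.531
finger_force: 3.5
```

Request:
send_rows(
  series="-0.1 0 0 0 0.06; -0.2 0 0 0 0.06; -0.3 0 0 0 0.06; -0.4 0 0 0 0.06; -0.5 0 0 0 0.06; -0.6 0 0 0 0.06; -0.7 0 0 0 0.06; -0.8 0 0 0 0.06; -0.8 0 0 0 0.06; -0.8 0 0 0 0.06",
)

```text
time_s: 28.15
ee_pos: [0.6443, 0.0451, 0.0259]
orientation: [[0.133, 0.991, -0.0], [0.991, -0.133, 0.002], [0.002, -0.001, -1.0]]
force: [-0.7, 9.5, 1.8]
width: 0.53
finger_force: 4.8
```

Measured y stopped and the force rose to 9.5 N, so the carrier is on the screw. I retract and check.

Request:
send_rows(
  series="0.7 0 0 0 0.06; 2 0 0 0 0.06; 5 0 0 0 0.06; 10 0 0 0 0.06; 15 0 0 0 0.06; 20 0 0 0 0.06; 20 0 -15 0 0.06; 20 0 -35 0 0.06; 30 0 -60 0 0.06; 50 0 -80 0 0.06",
)

```text
time_s: 29.4
ee_pos: [0.6521, 0.0933, 0.1089]
orientation: [[0.134, 0.991, 0.003], [0.991, -0.134, -0.0], [0.0, 0.003, -1.0]]
force: [1.2, 1.0, -0.1]
width: 0.53
finger_force: 0.0
```

Request:
send_rows(
  series="20 0 -10 0 0.06; 40 0 -20 0 0.06; 60 0 -30 0 0.06; 80 0 -40 0 0.06; 80 0 -40 0 0.06; 80 0 -40 0 0.06; 80 0 -40 0 0.06; 80 0 -40 0 0.06; 80 0 -40 0 0.06; 80 0 -40 0 0.06",
)

```text
time_s: 30.65
ee_pos: [0.6617, 0.1724, 0.1459]
orientation: [[0.133, 0.991, -0.0], [0.991, -0.133, -0.0], [-0.0, -0.0, -1.0]]
force: [0.6, 0.8, -0.4]
width: 0.531
finger_force: 0.0
```

```bash
python3 m.py
python3 - <<'E'
from h import *
c=shot('top')
cv2.imwrite('pics/crop4.png',cv2.resize(c['image'][140:250,270:430,::-1],None,fx=5,fy=5,interpolation=cv2.INTER_CUBIC))
E
```

```text
t 30.65 nest [ 37.27 221.83 145.9 ] yaw 90.02 F nest [ 0.53  0.83 -0.35] w 0.53 j6 13
y -165.76218706415264 82.99362169419113
-140 [-11.1  80.2]
-100 [-11.4  80.5]
-60 [-11.5  80.5]
-20 [-11.6  80.4]
20 [-11.3  80.8]
60 [-11.4  80.8]
```

View pics/crop4.png

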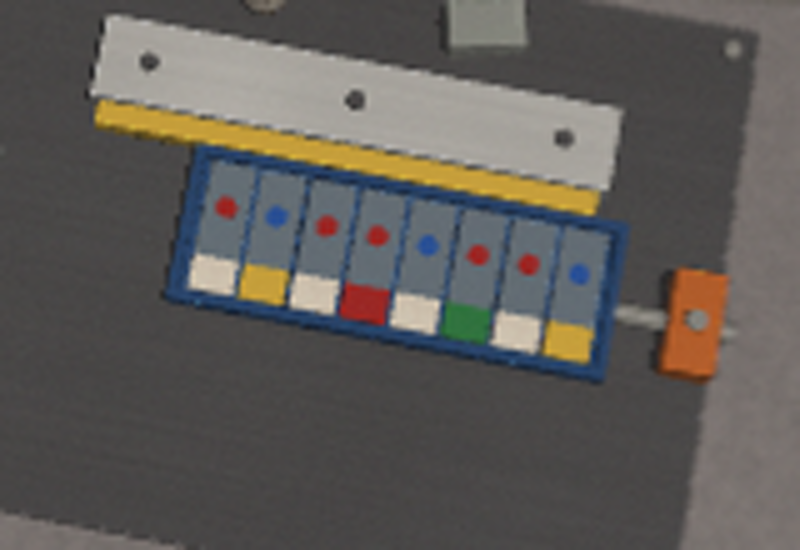

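The picture shows the carrier flush along the yellow strip, with its right end (crop x ~615) touching the screw tip at (615,312). The edge readings are constant along its length, and the arm is clear.

```bash
python3 -c "
from bench import arm
print(arm.job_done())"
```

```text
the job is handed in; nothing more can be done
None
```

I pushed the carrier flush against the strip, then slid it along until it met the stop's screw. Contact showed on both by feel (about 9 N and 9.5 N read at the wrist), the last top view shows it flush with both, and the job was handed in at about 31 s; no verdict came back.

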